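Snap the red torch into its bench clip

TASK

Put the red torch away: pick it up off the bench, lay it along the white spring-clip holder and press it down until it snaps fully home in both clips, then stop pushing and let go. Do not drop it or ram it, and leave the blue torch and the padlock alone.

Things in the scene. Friction and masses are not known exactly. Their poses are not given: they have to be found in the camera images.
- red_torch_mid (a point): Red torch, 192 mm long, 0.18 kg. The point is on its axis, mid-way along its round barrel (26 mm diameter, 140 mm long: grasp here), 18 mm above the bench while it lies there. x runs along the torch to the lens, z up. Hexagonal bumpers, 36 mm across flats, at both ends: red lens end 72 to 102 mm, black tail -72 to -90 mm along x.
- clip_seat (a point): Seat of the fixed white holder (base plate 150 x 76 x 10 mm): where mid-barrel lies when home, 50 mm above the bench; x along the torch (either way round), z up. Two steel clips, 14 mm wide, at x = -45 and 45 mm, tops 26 mm above the seat, mouths 40 mm wide. The barrel meets the lips with its axis 22 mm above the seat; 8-12 N until it is 12 mm above, then it snaps down onto firm rubber.
- blue_torch_mid (a point): Blue torch, otherwise the same as the red one, with the same point and axes. A bystander: leave it where it lies.
- padlock: Brass padlock lying flat, body 45 x 50 mm and 22 mm high, steel shackle towards its +x. Origin under the middle of its body. A bystander: leave it where it lies.
Things that resemble listed ones, but are neither listed nor needed, are in the scene too. There is more than one size of the part that bears red_torch_mid; the job needs the middle-sized.

How it is judged:
By the outcome, as a careful person would: the job done as asked, in the order asked, and still so for the second after the job is handed in, with the robot touching nothing.
It also fails if it takes over 37 s, if anything falls off the work surface, if the arm or the gripper's body presses on something with over 40 N, if the wrist force passes 120 N, or if a joint passes its speed limit or range.

ROBOT

A 7-joint arm with a two-finger parallel gripper is mounted at the origin on the work surface. World frame = base frame: x ahead of the robot, y to its left, z up, the work surface at z = 0. Lengths are in m, angles in rad, forces in N, time in s.
With the tool pointing down it reaches from about 0.425 to 0.975 m from the base axis. Payload 16.7 kg.
Tool frame: the origin (TCP) lies midway between the tips of the shut fingers; the grasp point (between the pads) lies 19 mm behind it (ctrl.grip_depth is the distance from the TCP to the grasp point, in m); z points along the fingers, y is the direction in which the jaws open and shut (so a half turn about z gives the same grasp; the last joint's range is limited). The gripper opens to 85 mm and grips with 20 to 120 N. Pads are 22 mm wide; open, the fingers measure 114 mm over their backs; the gripper's body (76 mm by 85 mm) begins 54 mm behind the grasp point. The pads swing forward as they close: fully open they stand 13 mm farther back than shut.
Start: joints at [-1.476, 0.426, 0.074, 1.606, -0.034, 1.111, -0.067], TCP at [0.163, 0.655, 0.231] pointing down, gripper open.
Joint ranges: [-2.85, 2.85], [-0.5, 2.14], [-1.23, 1.37], [0.21, 2.46], [-1.02, 4.16], [0.16, 2.05], [-2.73, 2.73]. Speed limits (rad/s): [1.89, 1.89, 2.39, 2.39, 3.01, 3.01, 3.01].

INTERFACE

Orientations are given as [roll, pitch, yaw] about the fixed x, y, z axes, in that order (R = Rz(yaw) Ry(pitch) Rx(roll)).
In Python, from station import ctrl, snapshot, camera_params gives the robot as it stands.
- The arm moves only by the tool send_rows, never from a script. Its argument "moves" is one flat list of numbers, 6 for each row, row after row: the shift along the tool's x, y, z in units of 0.02 m (1.0 is 0.02 m), then the turn, a rotation vector about the tool's x, y, z in units of 0.08 rad (1.0 is 0.08 rad). In form: [x, y, z, ax, ay, az, x, y, z, ax, ay, az, ...]. A call has exactly 8 rows; each row shifts and turns the commanded pose from where the row before left it, along the tool's axes as they then stand; what a row does not reach is not made up. A row lasts 1/12 s, in which the tool goes at most 41.7 mm and 7.16 degrees, less where a joint would pass 70% of its speed; a pose out of reach is approached as far as the arm can. A call with a number of a shift or a turn outside -1 to 1 is refused whole. A call with a gripper value outside its range is refused whole. "claw" is the closure, from 0 (fully open) to 1 (shut), set as the call begins (left out, the last holds). The fingers move at their own pace and stop on an object; the grip force is fixed at half the most. Time passes only in rows, so rows that do not move let the fingers close, or fill a call up. It gives the time, the measured TCP pose, the force and the opening at its end, in the units of the state.
- ctrl.get_obs(): the state, without advancing time (a new reading comes with each control period).
- snapshot(name): name is "side" or "top"; returns the picture (480x640x3 uint8, red, green, blue); there is no depth.
- camera_params(name): a dict with "vertical_fov" (degrees; the focal length in pixels is half the picture's height over the tangent of half this angle, whatever the lens; pixels are square), "cx", "cy" (the principal point, pixels), "D" ([k1, k2, p1, p2, k3] as OpenCV has them; the pictures are not rectified), "pose" (4x4, takes a point from camera to world coordinates). Camera axes: x right, y up, looking along -z (the intrinsics and any distortion apply to the point x, -y, -z); pixel columns grow to the right and rows downward; lengths in m; the calibration is good to about 2 mm. A picture is of the moment at which its call begins. camera_params takes no time and is no camera call.
- ctrl.sign_off(): hands the job in, once; it reports no verdict.
The state is a dict: "t": time; "qpos": joint angles; "qvel": joint speeds; "joint_efforts": joint torques, N m; "tcp_pos": TCP position; "orientation": TCP orientation; "ft_force": force on the tool from outside, world axes, zero at the start; "torque": the same for the moment, N m; "opening": finger opening in m.
Only numpy, scipy, OpenCV 4.12 (cv2) and the standard library are available. Lean on these libraries where they do the work, as an engineer would, in place of code of your own. Each camera call takes 0.05 s, during which the arm holds its last target.

## Working session

There is one attempt and no reset: what is moved stays moved. The work goes in short steps, Python scripts to look and compute and a tool call to move; the robot and the scene stay as the last step left them, time stands still between calls to the robot, and variables do not carry over. Pictures are saved under pics/ and viewed, and the job is handed in when it is done.

Besides the shell and the picture viewer there is one more tool, called after "Request:" in YAML: its name, and indented under it one key for each argument. send_rows: Moves the arm, as the interface text tells. Its arguments: {"type":"object","properties":{"moves":{"type":"array","items":{"type":"number"}},"claw":{"type":"number"}},"required":["moves"]}

```bash
ls; mkdir -p pics
python3 - <<'E'
from station import ctrl, snapshot, camera_params
import cv2
for n in ("top","side"):
    im=snapshot(n); cv2.imwrite(f"pics/{n}0.png",im[:,:,::-1])
    print(camera_params(n))
print(ctrl.get_obs(), ctrl.grip_depth)
E
```

```text
pics
{'vertical_fov': 44.94949734634003, 'cx': 322.14889675270217, 'cy': 236.08147192524544, 'D': array([-0.12193761,  0.        ,  0.        ,  0.        ,  0.        ]), 'pose': array([[-1.12287450e-02,  9.96900728e-01, -7.78643349e-02,
         3.64810971e-01],
       [-9.99936635e-01, -1.11322379e-02,  1.67339066e-03,
        -1.06046611e-01],
       [ 8.01400068e-04,  7.78781911e-02,  9.96962560e-01,
         1.36785614e+00],
       [ 0.00000000e+00,  0.00000000e+00,  0.00000000e+00,
         1.00000000e+00]])}
{'vertical_fov': 42.7555834497035, 'cx': 323.46215278142466, 'cy': 236.5075827537739, 'D': array([-0.21729061,  0.        ,  0.        ,  0.        ,  0.        ]), 'pose': array([[ 0.773622  ,  0.38657395, -0.50206532, -0.25435462],
       [-0.63361814,  0.47955938, -0.60708389, -0.94000561],
       [ 0.00608731,  0.78777115,  0.61593795,  0.89964991],
       [ 0.        ,  0.        ,  0.        ,  1.        ]])}
{'t': 0.1, 'qpos': array([-1.47650955,  0.42669708,  0.07390339,  1.60655509, -0.03408716,
        1.11081056, -0.06710066]), 'qvel': array([-4.55806811e-04, -3.70271594e-04,  3.31742882e-04, -2.04177376e-03,
       -1.29506197e-03, -4.67357816e-04, -8.04630903e-05]), 'joint_efforts': array([ 9.31288290e-03, -9.51529741e+01,  3.77176970e+00, -4.64410007e+01,
        1.95736613e-02,  6.35132601e-03, -3.24385144e-05]), 'tcp_pos': array([0.16290062, 0.65465783, 0.23065839]), 'orientation': array([-3.14038897e+00,  1.19414840e-04,  2.89773311e+00]), 'ft_force': array([ 0.30874154,  0.16467806, -0.23396667]), 'torque': array([-0.01274741, -0.01247944, -0.0294996 ]), 'opening': 0.0859732219472705} 0.0187
```

View pics/top0.png

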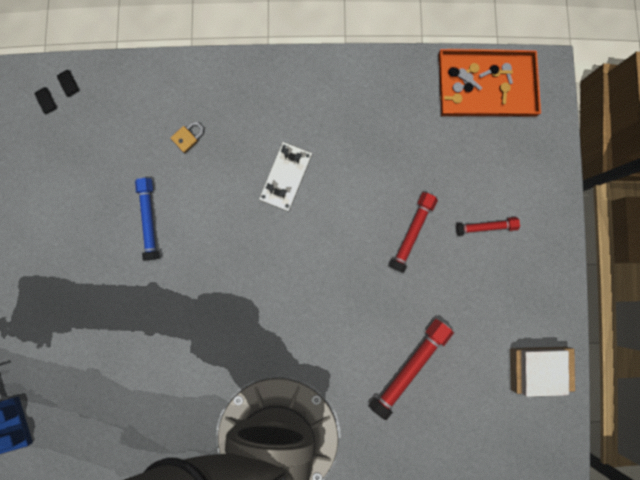

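View pics/side0.png

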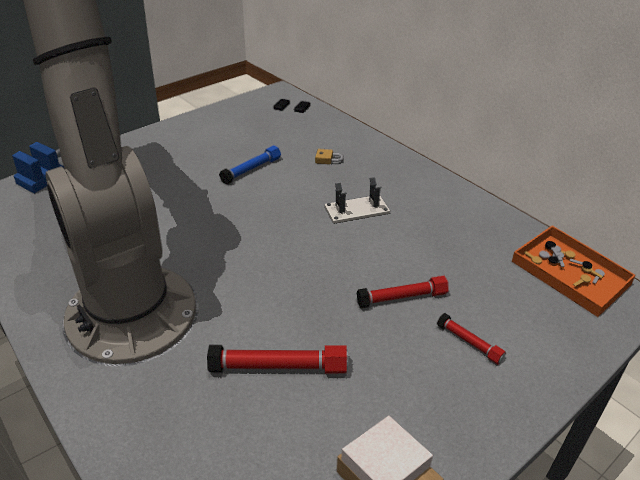

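```bash
cat > h.py <<'E'
import numpy as np, cv2
from station import ctrl, snapshot, camera_params
def K(n):
    p=camera_params(n); f=240/np.tan(np.radians(p['vertical_fov'])/2)
    return np.array([[f,0,p['cx']],[0,f,p['cy']],[0,0,1]]),p['D'],p['pose']
def back(n,uv,z):
    k,D,P=K(n); u=cv2.undistortPoints(np.array(uv,float).reshape(-1,1,2),k,D).reshape(-1,2)
    d=np.c_[u[:,0],-u[:,1],-np.ones(len(u))]@P[:3,:3].T
    return P[:3,3]+d*((z-P[2,3])/d[:,2])[:,None]
def proj(n,X):
    k,D,P=K(n); c=(np.array(X,float).reshape(-1,3)-P[:3,3])@P[:3,:3]; c=c*[1,-1,-1]
    return cv2.projectPoints(c,np.zeros(3),np.zeros(3),k,D)[0].reshape(-1,2)
E
python3 - <<'E'
from h import *
im=cv2.imread('pics/top0.png'); hsv=cv2.cvtColor(im,cv2.COLOR_BGR2HSV)
red=(((hsv[...,0]<8)|(hsv[...,0]>172))&(hsv[...,1]>150)&(hsv[...,2]>60)).astype(np.uint8)
n,l,s,c=cv2.connectedComponentsWithStats(red)
for i in range(1,n):
    if s[i,4]>20: print(i,s[i],c[i])
for m in ([(428,194),(398,270)],[(519,222),(457,229)],[(447,322),(374,413)]):
    P=back('top',m,.018); print(P, np.linalg.norm(P[0]-P[1]))
a=cv2.resize(im[180:285,375:530],None,fx=5,fy=5,interpolation=cv2.INTER_CUBIC)
cv2.imwrite('pics/cr_red.png',a)
a=cv2.resize(im[130:220,245:330],None,fx=6,fy=6,interpolation=cv2.INTER_CUBIC)
cv2.imwrite('pics/cr_clip.png',a)
im=cv2.imread('pics/side0.png')
a=cv2.resize(im[165:235,310:405],None,fx=8,fy=8,interpolation=cv2.INTER_CUBIC)
cv2.imwrite('pics/cr_clips.png',a)
E
```

```text
19 [419 193  18  17 199] [427.33668342 200.55276382]
20 [398 209  29  51 485] [412.02886598 233.78969072]
21 [509 218  10  12 104] [513.61538462 223.38461538]
22 [467 221  40  11 263] [486.17110266 226.14828897]
23 [427 320  25  25 375] [439.04266667 332.16533333]
24 [382 340  54  65 950] [408.48       372.25684211]
[[ 0.56700655 -0.35909588  0.018     ]
 [ 0.38902013 -0.28409533  0.018     ]] 0.19314307586724602
[[ 0.49854211 -0.57589087  0.018     ]
 [ 0.48340239 -0.42569355  0.018     ]] 0.15095842549860078
[[ 0.266458   -0.39657938  0.018     ]
 [ 0.05931466 -0.22338943  0.018     ]] 0.27000577745076265
```

View pics/cr_red.png

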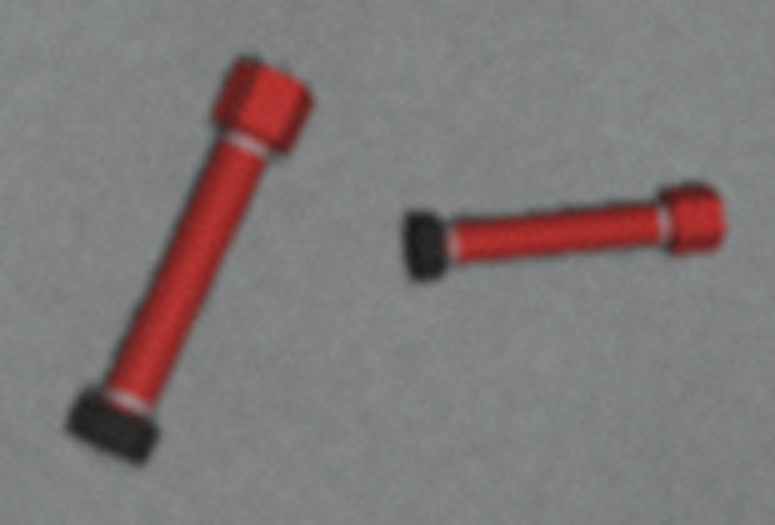

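View pics/cr_clip.png

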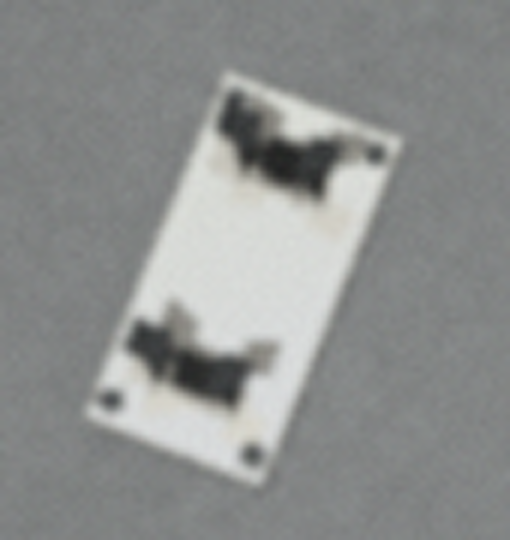

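View pics/cr_clips.png

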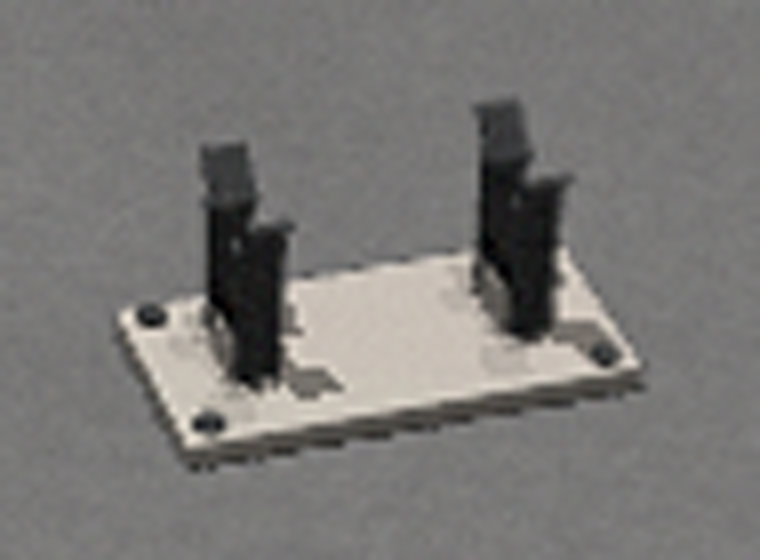

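```bash
cat > m.py <<'E'
from h import *
def red(n,im,seed,z):
    hsv=cv2.cvtColor(im,cv2.COLOR_BGR2HSV)
    r=(((hsv[...,0]<8)|(hsv[...,0]>172))&(hsv[...,1]>130)&(hsv[...,2]>50)).astype(np.uint8)
    _,l=cv2.connectedComponents(r); ys,xs=np.nonzero(l==l[seed[1],seed[0]])
    P=back(n,np.c_[xs,ys],z)[:,:2]; c=P.mean(0); w,v=np.linalg.eigh(np.cov((P-c).T)); d=v[:,1]*np.sign(v[0,1])
    t=(P-c)@d; c=c+d*(t.min()+t.max())/2
    print(n,'mid',c,'yaw',np.arctan2(d[1],d[0]),'len',t.max()-t.min(),'width',np.ptp((P-c)@v[:,0]))
    return c,d
E
python3 - <<'E'
from m import *
t=cv2.imread('pics/top0.png'); s=cv2.imread('pics/side0.png')
red('top',t,(412,233),.018); red('side',s,(400,293),.018)
for n,im,box in(('top',t,(255,135,320,215)),('side',s,(320,165,395,235))):
    x0,y0,x1,y1=box; g=im.copy(); hsv=cv2.cvtColor(im,cv2.COLOR_BGR2HSV)
    m=np.zeros(im.shape[:2],np.uint8); sub=im[y0:y1,x0:x1].min(2)>(150 if n=='top' else 140); m[y0:y1,x0:x1]=sub
    ys,xs=np.nonzero(m); P=back(n,np.c_[xs,ys],.010)[:,:2].astype(np.float32)
    (c,wh,a)=cv2.minAreaRect(P*1000); print(n,np.array(c)/1000,wh,a)
E
```

```text
top mid [ 0.47317499 -0.31880502] yaw -0.4585018578570592 len 0.1267832666909472 width 0.02290876480190262
side mid [ 0.47222939 -0.31899508] yaw -0.4421653197113366 len 0.13385358408427886 width 0.03708678431528941
top [ 0.61567047 -0.02205508] (77.25437927246094, 151.4001922607422) 67.51386260986328
side [ 0.61245905 -0.02203725] (75.88320922851562, 148.67396545410156) 67.4522933959961
```

Run:
```python
from m import *
from scipy.optimize import minimize
ims={'top':cv2.imread('pics/top0.png'),'side':cv2.imread('pics/side0.png')}
print(back('top',[(424.6,208.6),(401,260.4)],.018))
def surf():
    pts=[]
    for a in np.linspace(0,2*np.pi,24,endpoint=False):
        for x in (-70,70): pts.append((x,13*np.cos(a),13*np.sin(a)))
    return np.array(pts)/1000
bar=surf()
def hx(x0,x1,up):
    r=18/np.cos(np.pi/6); return np.array([(x,r*np.cos(a),r*np.sin(a)) for x in(x0,x1) for a in np.arange(6)*np.pi/3+up])/1000
parts=[bar,hx(72,102,0),hx(-90,-72,0)]
def W(p,q): c,s=np.cos(p[2]),np.sin(p[2]); return q@np.array([[c,s,0],[-s,c,0],[0,0,1]])+[p[0],p[1],.018]
S=8
def mask(n,p,o,sz):
    m=np.zeros(sz,np.uint8)
    for q in parts:
        u=(proj(n,W(p,q))-o)*S+S/2
        cv2.fillConvexPoly(m,cv2.convexHull(u.astype(np.float32)).astype(np.int32),1)
    return m
box={'top':(380,180,450,285),'side':(345,268,460,318)}
obs={}
for n,(a,b,c,d) in box.items():
    im=cv2.GaussianBlur(ims[n],(0,0),.01)if 0 else ims[n]
    h=cv2.cvtColor(im[b:d,a:c],cv2.COLOR_BGR2HSV)
    m=((h[...,1]>100)|(h[...,2]<60)).astype(np.uint8)
    obs[n]=cv2.resize(m.astype(np.float32),None,fx=S,fy=S)>.5
def cost(p,ns):
    return sum(np.count_nonzero(mask(n,p,np.array(box[n][:2]),obs[n].shape).astype(bool)^obs[n])/S**2 for n in ns)
for ns in (['top'],['side'],['top','side']):
    r=minimize(cost,[.473,-.319,-.42],args=(ns,),method='Nelder-Mead',options=dict(initial_simplex=[[.473,-.319,-.42],[.48,-.319,-.42],[.473,-.312,-.42],[.473,-.319,-.37]]))
    print(ns,r.x,r.fun)
p=r.x
out=[]
for n,(a,b,c,d) in box.items():
    g=cv2.resize(ims[n][b:d,a:c],None,fx=6,fy=6)
    for q in parts:
        u=(proj(n,W(p,q))-[a,b])*6+3
        cv2.polylines(g,[cv2.convexHull(u.astype(np.float32)).astype(np.int32)],1,(0,255,0),1)
    cv2.imwrite(f'pics/fit_{n}.png',g)
# holder
ph=[.615,-.022,-.393]
def Wh(p,q): c,s=np.cos(p[2]),np.sin(p[2]); return np.array(q)@np.array([[c,s,0],[-s,c,0],[0,0,1]])+[p[0],p[1],0]
for n,(a,b,c,d) in {'top':(245,130,330,220),'side':(310,165,405,235)}.items():
    g=cv2.resize(ims[n][b:d,a:c],None,fx=6,fy=6,interpolation=cv2.INTER_CUBIC)
    L=[[(sx*.075,sy*.038,.01) for sx,sy in((1,1),(1,-1),(-1,-1),(-1,1))]]
    for x in(-.045,.045): L.append([(x+sx*.007,sy*.020,.076) for sx,sy in((1,1),(1,-1),(-1,-1),(-1,1))])
    for q in L:
        u=(proj(n,Wh(ph,q))-[a,b])*6+3
        cv2.polylines(g,[u.astype(np.int32)],1,(0,255,0),1)
    cv2.imwrite(f'pics/fith_{n}.png',g)
ims=[cv2.imread(f'pics/{k}.png') for k in('fit_top','fith_top','fith_side')]
H=max(i.shape[0] for i in ims)
o=np.hstack([cv2.copyMakeBorder(i,0,H-i.shape[0],0,0,0) for i in ims]); cv2.imwrite('pics/fits.png',cv2.resize(o,(800,int(800*H/o.shape[1]))))
```

```text
[[ 0.53239123 -0.3500518   0.018     ]
 [ 0.41129633 -0.29156563  0.018     ]]
['top'] [ 0.47308993 -0.3189267  -0.45886169] 148.03125
['side'] [ 0.46748575 -0.32098077 -0.43727263] 324.78125
['top', 'side'] [ 0.47049021 -0.31855039 -0.4543003 ] 552.15625
```

View pics/fits.png

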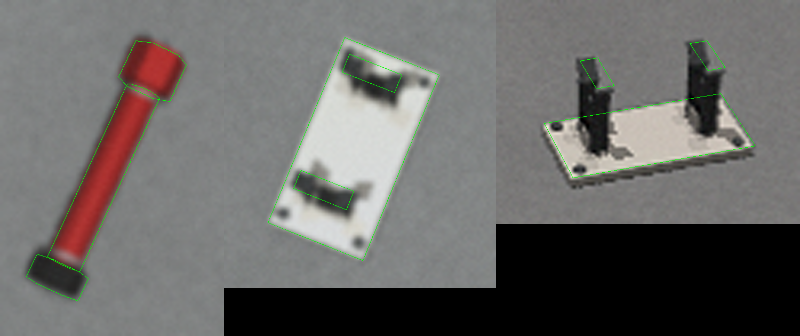

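View pics/fith_side.png

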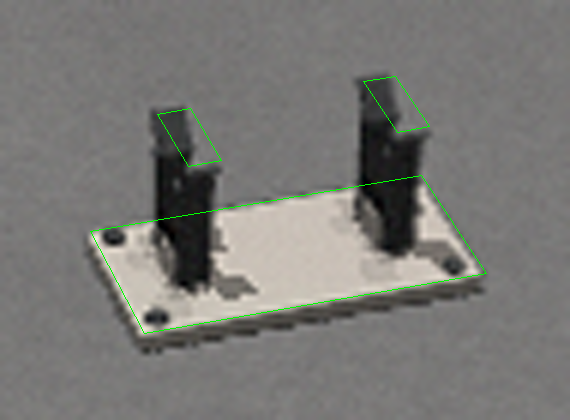

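View pics/fit_side.png

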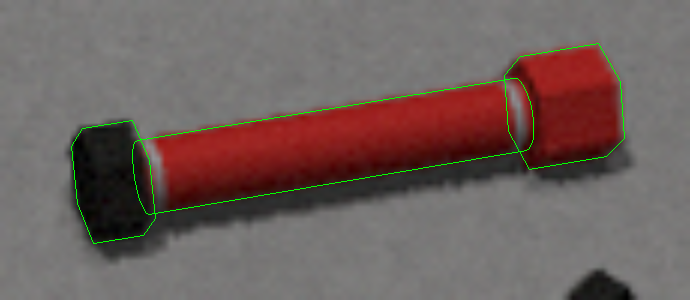

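Three red torches appear in the top view: (413,232), (488,227) and (411,368). They measure 193, 151 and 270 mm long. The one at (413,232) matches the 192 mm middle size, and the enlarged crop and model overlay confirm it. The torch is at about (0.473, -0.319), yaw -0.457, and the seat at about (0.615, -0.022), yaw -0.393.

Request:
send_rows:
  moves: [-1,-0.4,0,0,0,0.33,-1,-0.4,0,0,0,0.33,-1,-0.4,0,0,0,0.33,-1,-0.4,0,0,0,0.33,-1,-0.4,0,0,0,0.33,-1,-0.4,0,0,0,0.33,-1,-0.4,0,0,0,0.33,-1,-0.4,0,0,0,0.33]
  claw: 0

```text
t: 0.77
tcp_pos: [0.2943, 0.5403, 0.2314]
orientation: [3.141, -0.0, 2.683]
ft_force: [-0.2, -0.3, -0.2]
opening: 0.0853
```

Request:
send_rows:
  moves: [-1,-0.4,0,0,0,0,-1,-0.4,0,0,0,0,-1,-0.4,0,0,0,0,-1,-0.4,0,0,0,0,-1,-0.4,0,0,0,0,-1,-0.4,0,0,0,0,-1,-0.4,0,0,0,0,-1,-0.4,0,0,0,0]

```text
t: 1.43
tcp_pos: [0.4093, 0.4123, 0.2314]
orientation: [3.141, -0.0, 2.685]
ft_force: [0.3, 1.0, -0.3]
opening: 0.0853
```

Request:
send_rows:
  moves: [-1,-0.6,0,0,0,0,-1,-0.6,0,0,0,0,-1,-0.6,0,0,0,0,-1,-0.6,0,0,0,0,-1,-0.6,0,0,0,0,-1,-0.6,0,0,0,0,-1,-0.6,0,0,0,0,-1,-0.6,0,0,0,0]

```text
t: 2.1
tcp_pos: [0.5104, 0.2555, 0.2314]
orientation: [3.141, -0.0, 2.685]
ft_force: [-0.6, -0.4, -0.1]
opening: 0.0854
```

Request:
send_rows:
  moves: [-0.4,-1,0.2,0,0,0,-0.4,-1,0.2,0,0,0,-0.4,-1,0.2,0,0,0,-0.4,-1,0.2,0,0,0,-0.4,-1,0.2,0,0,0,-0.4,-1,0.2,0,0,0,-0.4,-1,0.2,0,0,0,-0.4,-1,0.2,0,0,0]

```text
t: 2.77
tcp_pos: [0.4965, 0.0838, 0.1992]
orientation: [3.141, -0.0, 2.685]
ft_force: [0.5, -0.4, 0.0]
opening: 0.0858
```

Request:
send_rows:
  moves: [-0.4,-1,0.2,0,0,0,-0.4,-1,0.2,0,0,0,-0.4,-1,0.2,0,0,0,-0.4,-1,0.2,0,0,0,-0.4,-1,0.2,0,0,0,-0.4,-1,0.2,0,0,0,-0.4,-1,0.2,0,0,0,-0.4,-1,0.2,0,0,0]

```text
t: 3.43
tcp_pos: [0.4834, -0.0879, 0.1673]
orientation: [3.141, 0.0, 2.685]
ft_force: [0.9, 0.1, 0.8]
opening: 0.085
```

Request:
send_rows:
  moves: [-0.4,-1,0.3,0,0,0,-0.4,-1,0.3,0,0,0,-0.4,-1,0.3,0,0,0,-0.4,-1,0.3,0,0,0,-0.4,-1,0.3,0,0,0,-0.4,-1,0.3,0,0,0,-0.4,-1,0.3,0,0,0,-0.4,-1,0.3,0,0,0]

```text
t: 4.1
tcp_pos: [0.4703, -0.2596, 0.1192]
orientation: [3.141, 0.0, 2.685]
ft_force: [0.9, 0.2, -0.3]
opening: 0.0853
```

Request:
send_rows:
  moves: [-0.36,-0.65,0.3,0,0,0,-0.36,-0.65,0.3,0,0,0,-0.36,-0.65,0.3,0,0,0,-0.36,-0.65,0.3,0,0,0,0,0,0.3,0,0,0,0,0,0.3,0,0,0,0,0,0.2,0,0,0,0,0,0,0,0,0]

```text
t: 4.77
tcp_pos: [0.4737, -0.3164, 0.0785]
orientation: [3.141, -0.001, 2.687]
ft_force: [0.2, 0.5, 0.2]
opening: 0.0855
```

Run:
```python
from h import *
t=snapshot('top')[:,:,::-1]; s=snapshot('side')[:,:,::-1]
o=ctrl.get_obs(); print(o['t'],o['tcp_pos'],o['orientation'],o['qpos'])
a=cv2.resize(t[150:300,340:500],(400,375)); b=cv2.resize(s[200:350,320:480],(400,375))
cv2.imwrite('pics/g1.png',np.hstack([a,b]))
```

```text
4.8667 [ 0.47423482 -0.31667161  0.07935928] [ 3.1414041e+00 -3.0478257e-04  2.6871433e+00] [ 0.09006612  0.48554127  0.49218897  1.99095351 -0.3320928   0.74359079
  1.89789018]
```

View pics/g1.png

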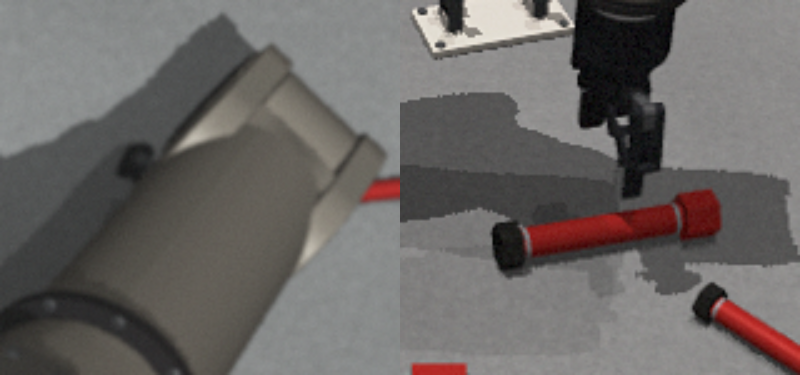

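Request:
send_rows:
  moves: [0,-0.15,0.6,0,0,0,0,0,0.6,0,0,0,0,0,0.6,0,0,0,0,0,0.6,0,0,0,0,0,0.5,0,0,0,0,0,0.5,0,0,0,0,0,0.35,0,0,0,0,0,0,0,0,0]

```text
t: 5.53
tcp_pos: [0.4722, -0.3196, 0.0026]
orientation: [-3.141, -0.002, 2.686]
ft_force: [-0.6, 0.2, 0.5]
opening: 0.0849
```

Request:
send_rows:
  moves: [0,0,0,0,0,0,0,0,0,0,0,0,0,0,0,0,0,0,0,0,0,0,0,0,0,0,0,0,0,0,0,0,0,0,0,0,0,0,0,0,0,0,0,0,0,0,0,0]
  claw: 1

```text
t: 6.2
tcp_pos: [0.4732, -0.3201, 0.005]
orientation: [3.141, 0.001, 2.687]
ft_force: [-1.3, 2.0, 8.3]
opening: 0.0243
```

Request:
send_rows:
  moves: [0,0,0,0,0,0,0,0,-0.2,0,0,0,0,0,-0.4,0,0,0,0,0,-0.6,0,0,0,0,0,-0.7,0,0,0,0,0,-0.7,0,0,0,0,0,-0.7,0,0,0,0,0,-0.7,0,0,0]

```text
t: 6.87
tcp_pos: [0.4729, -0.3201, 0.0861]
orientation: [-3.142, 0.001, 2.686]
ft_force: [0.9, -0.7, -2.3]
opening: 0.0241
```

Request:
send_rows:
  moves: [0,0,-0.8,0,0,0,0,0,-0.8,0,0,0,0,0,-0.8,0,0,0,0,0,-0.8,0,0,0,0,0,-0.6,0,0,0,0,0,-0.3,0,0,0,0,0,0,0,0,0,0,0,0,0,0,0]

```text
t: 7.53
tcp_pos: [0.4729, -0.3198, 0.1663]
orientation: [3.141, 0.0, 2.687]
ft_force: [-0.1, -0.1, -2.1]
opening: 0.0241
```

Run:
```python
from h import *
s=snapshot('side')[:,:,::-1]
o=ctrl.get_obs(); print(o['t'],o['tcp_pos'],o['orientation'],o['opening'],o['ft_force'],o['torque'])
cv2.imwrite('pics/s2full.png',s)
cv2.imwrite('pics/g2.png',cv2.resize(s[160:340,310:510],None,fx=3,fy=3))
```

```text
7.5833 [ 0.47266229 -0.31965306  0.1658187 ] [ 3.14155247e+00 -7.24904063e-04  2.68669215e+00] 0.024217420043976864 [-0.48982528  0.15248845 -2.43574546] [0.03634922 0.03173492 0.00256535]
```

View pics/g2.png

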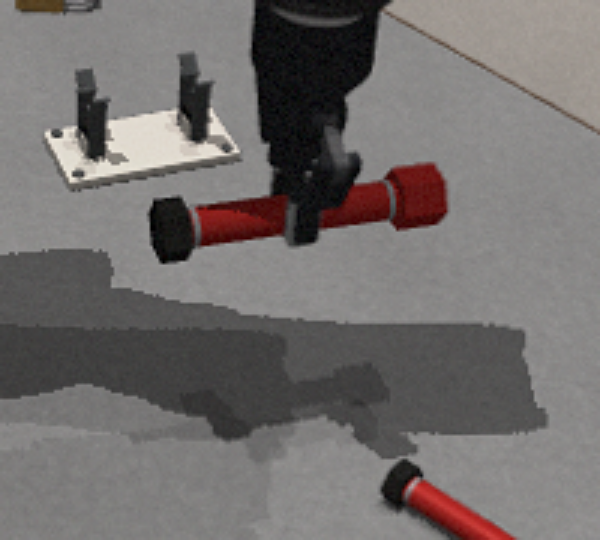

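Run:
```python
from h import *
s=cv2.imread('pics/s2full.png'); a,b=310,160
g=cv2.resize(s[160:340,310:510],None,fx=4,fy=4)
c=np.array([.4728,-.3197,.1663+.013]); y=-.4548
d=np.array([np.cos(y),np.sin(y),0]); n=np.array([-np.sin(y),np.cos(y),0]); k=np.array([0,0,1])
def R(x0,x1,r,N):
    q=[c+d*x/1000+r/1000*(n*np.cos(t)+k*np.sin(t)) for x in(x0,x1) for t in np.arange(N)*2*np.pi/N]
    u=(proj('side',q)-[a,b])*4+2
    cv2.polylines(g,[cv2.convexHull(u.astype(np.float32)).astype(np.int32)],1,(0,255,0),1)
R(-70,70,13,24);R(72,102,20.8,6);R(-90,-72,20.8,6)
cv2.imwrite('pics/g2o.png',g[100:450])
```

```text
(no output)
```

View pics/g2o.png

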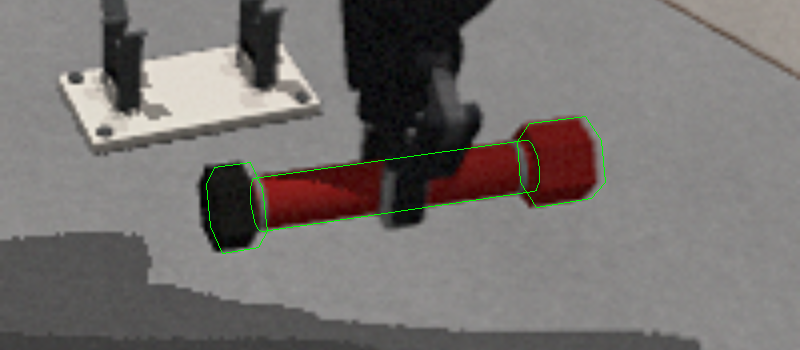

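Request:
send_rows:
  moves: [0,0,0,0,0,-0.4,0,0.3,0,0,0,-0.375,0,0.6,0,0,0,0,0,0.9,0,0,0,0,0,1,0,0,0,0,0,1,0,0,0,0,0,1,0,0,0,0,0,1,0,0,0,0]

```text
t: 8.25
tcp_pos: [0.5179, -0.2107, 0.1658]
orientation: [3.142, -0.001, 2.749]
ft_force: [0.7, -0.9, -3.0]
opening: 0.0244
```

Request:
send_rows:
  moves: [-0.1,1,0,0,0,0,-0.1,1,0,0,0,0,-0.1,1,0,0,0,0,-0.1,1,0,0,0,0,-0.1,1,0,0,0,0,-0.1,1,0,0,0,0,-0.1,0.8,0,0,0,0,-0.1,0.6,0,0,0,0]

```text
t: 8.92
tcp_pos: [0.5895, -0.0796, 0.1659]
orientation: [3.141, -0.001, 2.75]
ft_force: [-0.4, -0.6, -2.5]
opening: 0.0241
```

```bash
cat > d.py <<'E'
from h import *
from scipy.spatial.transform import Rotation as R
def delta(p,yaw):
    o=ctrl.get_obs(); r=R.from_euler('xyz',o['orientation']); g=R.from_euler('xyz',[np.pi,0,yaw])
    print(o['t'],o['tcp_pos'],o['orientation'],o['ft_force'],o['opening'])
    print('units',r.inv().apply(np.array(p)-o['tcp_pos'])/.02,(r.inv()*g).as_rotvec()/.08)
E
python3 -c "
from d import *
delta([.615,-.022,.10],np.pi-.393)"
```

```text
8.9167 [ 0.58953985 -0.07964749  0.16585222] [ 3.14147376e+00 -7.88110296e-04  2.75012668e+00] [-0.40339954 -0.64979581 -2.53537444] 0.02412009070318012
units [-0.07954794  3.14964189  3.29292391] [ 0.00147861 -0.00985252  0.0191747 ]
```

Request:
send_rows:
  moves: [-0.08,0.6,0,0,0,0,0,0.6,0,0,0,0,0,0.6,0.3,0,0,0,0,0.6,0.5,0,0,0,0,0.5,0.6,0,0,0,0,0.2,0.6,0,0,0,0,0,0.5,0,0,0,0,0,0.1,0,0,0]

```text
t: 9.58
tcp_pos: [0.6128, -0.026, 0.1116]
orientation: [-3.139, -0.003, 2.748]
ft_force: [-0.8, -0.3, -2.6]
opening: 0.0239
```

Request:
send_rows:
  moves: [0,0,0,0,0,0,0,0,0,0,0,0,0,0,0,0,0,0,0,0,0,0,0,0,0,0,0,0,0,0,0,0,0,0,0,0,0,0,0,0,0,0,0,0,0,0,0,0]

```text
t: 10.25
tcp_pos: [0.6142, -0.0256, 0.1145]
orientation: [3.141, 0.0, 2.749]
ft_force: [-0.7, -0.1, -2.5]
opening: 0.024
```

```bash
python3 -c "
from d import *
t=snapshot('top')[:,:,::-1]; s=snapshot('side')[:,:,::-1]
delta([.615,-.022,.059],np.pi-.393)
a=cv2.resize(t[120:230,230:340],(400,400)); b=cv2.resize(s[120:240,300:420],(400,400))
cv2.imwrite('pics/g3.png',np.hstack([a,b]))
"
```

```text
10.35 [ 0.61423268 -0.02562243  0.11436829] [3.14159143e+00 3.05482693e-05 2.74854630e+00] [ 0.53168729  0.05642246 -2.3467524 ] 0.024285865930296496
units [0.03401455 0.18200151 2.76841358] [ 1.52577719e-05  3.81853720e-04 -5.79444034e-04]
```

View pics/g3.png

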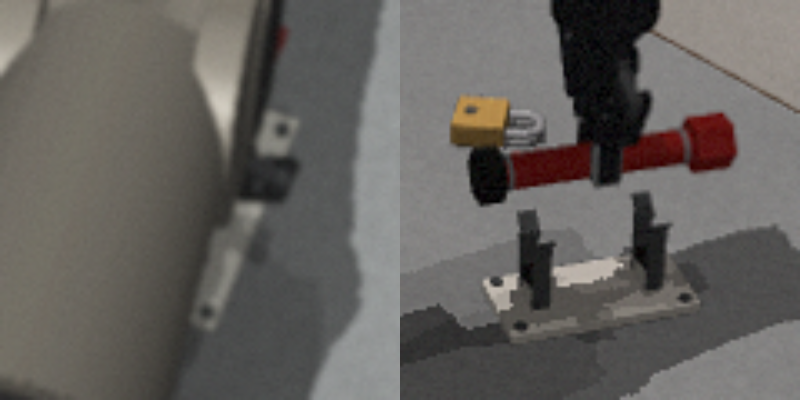

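The held torch is level, parallel with the clips and above the holder. Next I'll descend to just above lip contact.

Request:
send_rows:
  moves: [0.03,0.18,0.1,0,0,0,0,0,0.4,0,0,0,0,0,0.5,0,0,0,0,0,0.5,0,0,0,0,0,0.5,0,0,0,0,0,0.4,0,0,0,0,0,0,0,0,0,0,0,0,0,0,0]

```text
t: 11.02
tcp_pos: [0.6147, -0.0223, 0.0656]
orientation: [-3.141, -0.001, 2.748]
ft_force: [-0.3, -0.6, -2.2]
opening: 0.024
```

```bash
python3 -c "
from d import *
s=snapshot('side')[:,:,::-1]
delta([.615,-.022,.037],np.pi-.393)
cv2.imwrite('pics/g4.png',cv2.resize(s[130:240,300:420],None,fx=5,fy=5))
"
```

```text
11.0667 [ 0.61504129 -0.02229618  0.06618356] [-3.14121331e+00 -2.53238976e-04  2.74832785e+00] [-0.44571865 -0.18310732 -2.20276758] 0.024352992901196517
units [0.0072121  0.01344086 1.4591747 ] [-0.00474134 -0.00316611 -0.00330948]
```

View pics/g4.png

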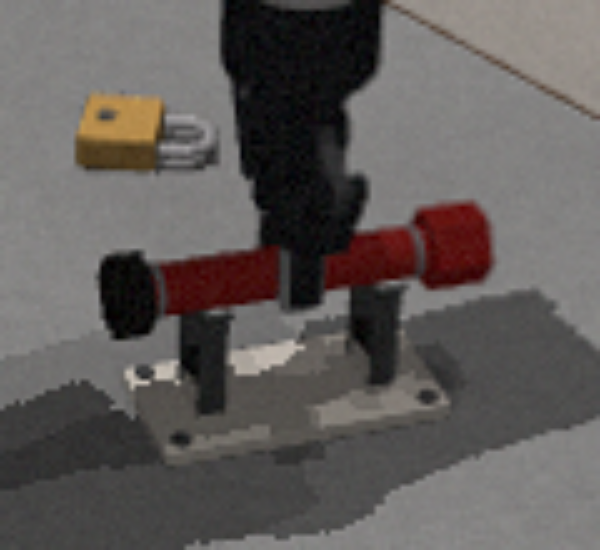

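Centred over both clips. I'll press gently, about 2.5 mm per row, and check the force.

Request:
send_rows:
  moves: [0,0,0.12,0,0,0,0,0,0.12,0,0,0,0,0,0.12,0,0,0,0,0,0.12,0,0,0,0,0,0.1,0,0,0,0,0,0,0,0,0,0,0,0,0,0,0,0,0,0,0,0,0]

```text
t: 11.73
tcp_pos: [0.6155, -0.0226, 0.0549]
orientation: [-3.141, 0.001, 2.748]
ft_force: [2.3, -3.8, 2.3]
opening: 0.024
```

Request:
send_rows:
  moves: [0,0,0.1,0,0,0,0,0,0.1,0,0,0,0,0,0.1,0,0,0,0,0,0.1,0,0,0,0,0,0,0,0,0,0,0,0,0,0,0,0,0,0,0,0,0,0,0,0,0,0,0]

```text
t: 12.4
tcp_pos: [0.6151, -0.0225, 0.0466]
orientation: [-3.141, 0.0, 2.748]
ft_force: [1.7, -5.3, -2.2]
opening: 0.024
```

Request:
send_rows:
  moves: [0,0,0.1,0,0,0,0,0,0.1,0,0,0,0,0,0.1,0,0,0,0,0,0.1,0,0,0,0,0,0.05,0,0,0,0,0,0,0,0,0,0,0,0,0,0,0,0,0,0,0,0,0]

```text
t: 13.07
tcp_pos: [0.6141, -0.0222, 0.0368]
orientation: [-3.141, -0.002, 2.749]
ft_force: [-1.7, -5.1, -8.0]
opening: 0.024
```

```bash
python3 -c "
from d import *
s=snapshot('side')[:,:,::-1]
delta([.615,-.022,.037],np.pi-.393)
cv2.imwrite('pics/g5.png',cv2.resize(s[130:240,300:420],None,fx=5,fy=5))
"
```

```text
13.1167 [ 0.61413488 -0.02223526  0.03681947] [-3.14053532e+00 -1.58658303e-03  2.74851996e+00] [-0.55322465 -4.76426719 -7.12287063] 0.024027140313218256
units [-0.03543739  0.02742481 -0.00911174] [-0.0132159  -0.01983277 -0.0008982 ]
```

View pics/g5.png

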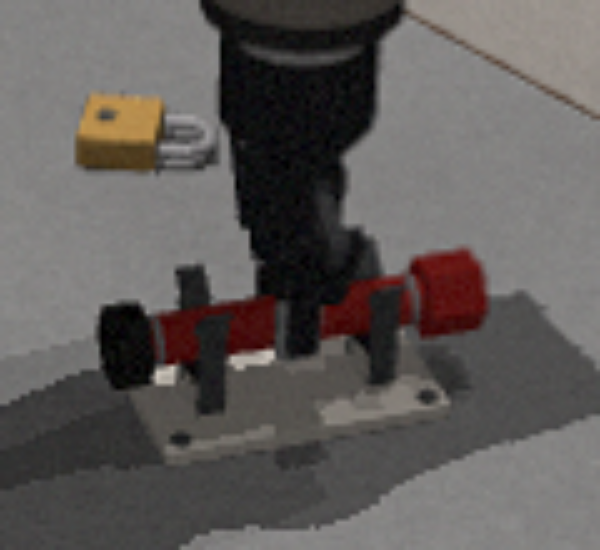

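Both clips have snapped over the barrel, but the tool still feels a downward pull, so the torch isn't on the rubber yet. I'll ease down further.

Request:
send_rows:
  moves: [0,0,0.05,0,0,0,0,0,0.05,0,0,0,0,0,0,0,0,0,0,0,0,0,0,0,0,0,0,0,0,0,0,0,0,0,0,0,0,0,0,0,0,0,0,0,0,0,0,0]

```text
t: 13.78
tcp_pos: [0.6143, -0.0222, 0.0356]
orientation: [-3.141, -0.001, 2.748]
ft_force: [-6.4, -4.6, 6.6]
opening: 0.0238
```

Request:
send_rows:
  moves: [0,0,0.05,0,0,0,0,0,0,0,0,0,0,0,0,0,0,0,0,0,0,0,0,0,0,0,0,0,0,0,0,0,0,0,0,0,0,0,0,0,0,0,0,0,0,0,0,0]

```text
t: 14.45
tcp_pos: [0.6143, -0.0223, 0.0349]
orientation: [-3.141, -0.001, 2.748]
ft_force: [-7.3, -5.0, 11.2]
opening: 0.0242
```

Request:
send_rows:
  moves: [0,0,-0.07,0,0,0,0,0,0,0,0,0,0,0,0,0,0,0,0,0,0,0,0,0,0,0,0,0,0,0,0,0,0,0,0,0,0,0,0,0,0,0,0,0,0,0,0,0]

```text
t: 15.12
tcp_pos: [0.6143, -0.0223, 0.0361]
orientation: [-3.141, -0.001, 2.748]
ft_force: [-5.2, -5.4, 6.5]
opening: 0.024
```

Request:
send_rows:
  moves: [0,0,-0.06,0,0,0,0,0,0,0,0,0,0,0,0,0,0,0,0,0,0,0,0,0,0,0,0,0,0,0,0,0,0,0,0,0,0,0,0,0,0,0,0,0,0,0,0,0]

```text
t: 15.78
tcp_pos: [0.6142, -0.0223, 0.0367]
orientation: [-3.141, -0.001, 2.748]
ft_force: [-3.4, -5.3, -2.6]
opening: 0.0242
```

Request:
send_rows:
  moves: [0,0,0,0,0,0,0,0,0,0,0,0,0,0,0,0,0,0,0,0,0,0,0,0,0,0,0,0,0,0,0,0,0,0,0,0,0,0,0,0,0,0,0,0,0,0,0,0]
  claw: 0

```text
t: 16.45
tcp_pos: [0.6151, -0.0221, 0.0373]
orientation: [3.142, 0.0, 2.748]
ft_force: [0.4, 0.9, -0.5]
opening: 0.0854
```

Released with near-zero force. Now straight up, then move aside so I can look.

Request:
send_rows:
  moves: [0,0,-0.3,0,0,0,0,0,-0.6,0,0,0,0,0,-0.8,0,0,0,0,0,-1,0,0,0,0,0,-1,0,0,0,0,0,-1,0,0,0,0,0,-1,0,0,0,0,0,-1,0,0,0]

```text
t: 17.12
tcp_pos: [0.615, -0.0223, 0.1736]
orientation: [3.141, 0.001, 2.748]
ft_force: [0.3, -0.5, 0.3]
opening: 0.0855
```

Request:
send_rows:
  moves: [0.3,-1,-0.5,0,0,0,0.3,-1,0,0,0,0,0.3,-1,0,0,0,0,0.3,-1,0,0,0,0,0.3,-1,0,0,0,0,0.3,-1,0,0,0,0,0.3,-1,0,0,0,0,0.3,-1,0,0,0,0]

```text
t: 17.78
tcp_pos: [0.5088, -0.1524, 0.1825]
orientation: [3.141, 0.001, 2.748]
ft_force: [-0.1, -1.0, 0.5]
opening: 0.0856
```

Request:
send_rows:
  moves: [0.3,-1,0,0,0,0,0.3,-1,0,0,0,0,0.3,-1,0,0,0,0,0,-0.5,0,0,0,0,0,0,0,0,0,0,0,0,0,0,0,0,0,0,0,0,0,0,0,0,0,0,0,0]

```text
t: 18.45
tcp_pos: [0.4667, -0.2084, 0.1814]
orientation: [3.141, 0.0, 2.75]
ft_force: [0.1, 0.4, -0.5]
opening: 0.0854
```

```bash
python3 -c "
from d import *
t=snapshot('top')[:,:,::-1]; s=snapshot('side')[:,:,::-1]
delta([.615,-.022,.037],np.pi-.393)
cv2.imwrite('pics/t5.png',t);cv2.imwrite('pics/s5.png',s)
c=np.array([.615,-.022,.05]); y=-.393
d=np.array([np.cos(y),np.sin(y),0]); n=np.array([-np.sin(y),np.cos(y),0]); k=np.array([0,0,1])
out=[]
for nm,im,(a,b) in(('top',t,(235,125)),('side',s,(305,130))):
    g=cv2.resize(im[b:b+100,a:a+110],None,fx=3.6,fy=3.6)
    g2=g.copy()
    for x0,x1,r,N in((-70,70,13,24),(72,102,20.8,6),(-90,-72,20.8,6)):
        q=[c+d*x/1000+r/1000*(n*np.cos(u)+k*np.sin(u)) for x in(x0,x1) for u in np.arange(N)*2*np.pi/N]
        u=(proj(nm,q)-[a,b])*3.6+1.8
        cv2.polylines(g2,[cv2.convexHull(u.astype(np.float32)).astype(np.int32)],1,(0,255,0),1)
    out.append(np.hstack([g,g2]) if nm=='side' else np.hstack([g,g2]))
o=np.vstack(out); cv2.imwrite('pics/g6.png',cv2.resize(o,(660,600)))
"
```

```text
18.55 [ 0.46646465 -0.20855178  0.18127769] [-3.14151101e+00 -1.78781824e-04  2.74977843e+00] [0.25525747 0.27855049 0.04326481] 0.08533518314470466
units [-3.30335333 11.45734124  7.21235886] [-0.00102189 -0.00223417  0.01482228]
```

View pics/g6.png

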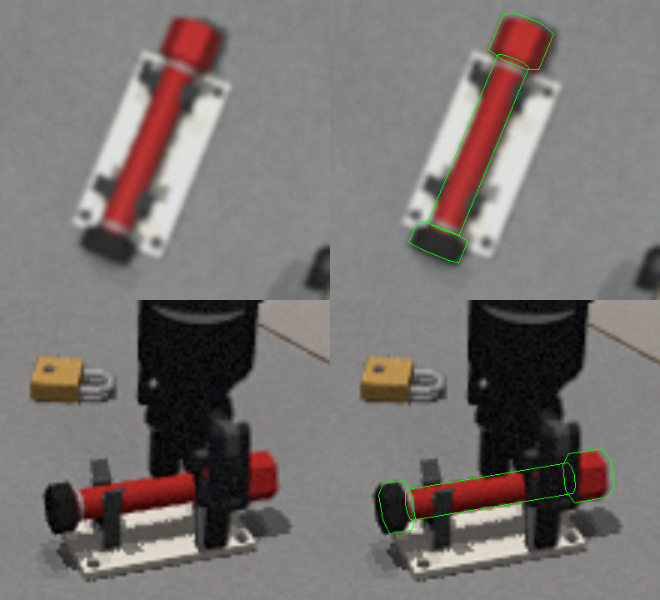

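View pics/s5.png

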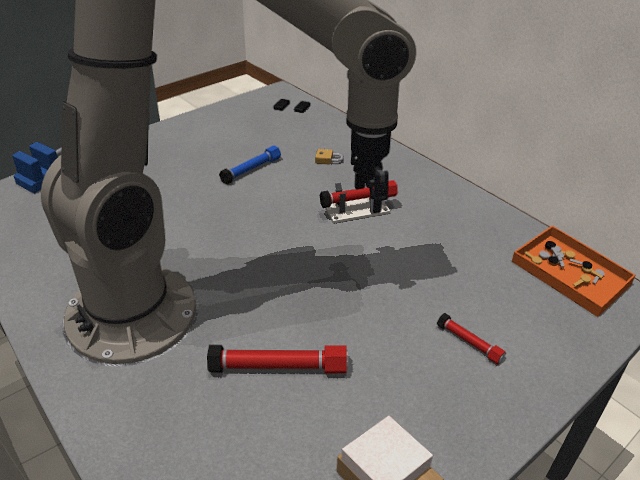

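Request:
send_rows:
  moves: [0,-1,0,0,0,0,0,-1,0,0,0,0,0,-1,0,0,0,0,0,-1,0,0,0,0,-0.5,-1,0,0,0,0,-0.5,-0.5,0,0,0,0,0,0,0,0,0,0,0,0,0,0,0,0]

```text
t: 19.22
tcp_pos: [0.4424, -0.3186, 0.181]
orientation: [-3.141, -0.001, 2.748]
ft_force: [-0.4, 0.2, -0.1]
opening: 0.0854
```

```bash
python3 -c "
from d import *
s=snapshot('side')[:,:,::-1]
delta([.615,-.022,.037],np.pi-.393)
cv2.imwrite('pics/g7.png',cv2.resize(s[140:260,300:440],None,fx=4,fy=4))
"
```

```text
19.2667 [ 0.44236631 -0.31794637  0.18099246] [-3.14152144e+00 -8.45085299e-04  2.74881596e+00] [0.72332836 0.49514436 0.30749463] 0.08539784086203484
units [-2.31671391 16.97483412  7.19645908] [-0.00089134 -0.01056347  0.00279165]
```

View pics/g7.png

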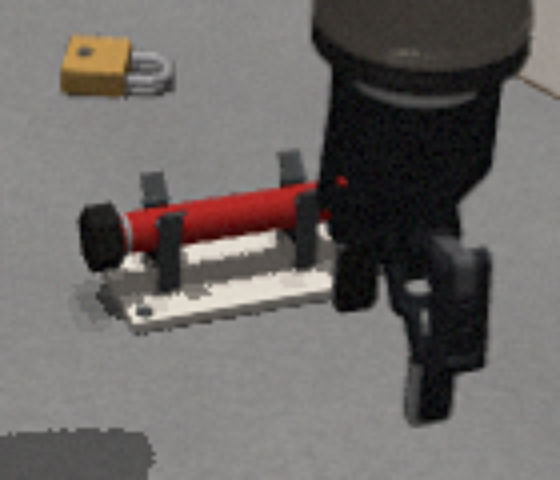

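The barrel sits equally deep in both clips, at crop pixels (170,230) and (300,205), and the robot is clear.

```bash
python3 -c "
from station import ctrl
print(ctrl.sign_off())"
```

```text
the job is handed in; nothing more can be done
None
```

The red torch is home in both clips and released, and I handed the job in at about 19.3 s of the 37 s allowed. I took the middle-sized torch, which measured 193 mm; the others measured 151 and 270 mm.

- **Pressing:** I lowered it gently until both clips snapped, then pressed until it met the rubber. The peak upward force I read was about 11 N. I backed off until the push was gone before opening the gripper.
- **Last checks:** The model outline drawn at the seat matched the torch in both views to about a pixel, with the torch level and equally deep in both clips. The padlock and blue torch looked undisturbed. The gripper was clear, with forces near zero.
- **Disagreements:** The side camera read about 1 pixel (1–3 mm) off the top camera, both for the holder and for the torch. That is well within the clip mouths, so I used the top-camera values. In the last side view the hand hid the lens end, so that end was checked only in the earlier pictures.

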